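Take the air jet off its quick coupling and rack it

ROBOT

A 6-joint arm with a two-finger parallel gripper is mounted at the origin on the work surface. World frame = base frame: x ahead of the robot, y to its left, z up, the work surface at z = 0. Lengths are in mm, angles in degrees, forces in N, time in s.
With the tool pointing down it reaches from about 275 to 850 mm from the base axis. Payload 19 kg.
Tool frame: the origin (TCP) lies at the very end of the fingers, on their centre line; the grasp point (between the pads) lies env.hold_point_z behind it (env.hold_point_z is the distance from the TCP to the grasp point, in mm); z points along the fingers, x is the direction in which the jaws open and shut, and the axes are right-handed (so a half turn about z gives the same grasp; the last joint's range is limited). The gripper opens to 85 mm and grips with 20 to 120 N. Pads are 22 mm wide; open, the fingers measure 114 mm over their backs; the gripper's body (76 mm by 85 mm) begins 54 mm behind the grasp point. The pads swing forward as they close: fully open they stand 13 mm farther back than shut.
Start: joints at [64.057, 8.623, 82.357, -0, 89.026, -7.678], TCP at [180.224, 545.994, 231.267] pointing down, gripper open.
Joint ranges: [-160.23, 160.23], [-39.13, 120.54], [6.94, 153.29], [-79.49, 259.48], [9.18, 160.14], [-161.06, 161.06]. Speed limits (degrees/s): [108.29, 108.29, 127.2, 172.46, 172.46, 172.46].

INTERFACE

Orientations are given as [roll, pitch, yaw] about the fixed x, y, z axes, in that order (R = Rz(yaw) Ry(pitch) Rx(roll)).
In Python, from cell import monitor, viewer, ticket, outline_of, mark_of, env gives the robot as it stands.
- The arm moves only by the tool step_arm, never from a script. Its argument "moves" is a list of rows, each an object of numbers: "dx", "dy", "dz": the shift along the tool's x, y, z each as a share of 0.3 m, from -1 to 1; "ax", "ay", "az": the turn, a rotation vector about the tool's x, y, z each as a share of pi/4 rad, from -1 to 1. In form: [{"dx": .., "dy": .., "dz": .., "ax": .., "ay": .., "az": ..}, ...]. A call has 1 to 10 rows; each row is the pose to reach, as a shift and turn from the pose commanded when the call began, along the tool's axes at that moment; what a row does not reach only later rows make up. A row lasts 1/8 s, in which the tool goes at most 62.5 mm and 10.7 degrees, less where a joint would pass 70% of its speed; a pose out of reach is approached as far as the arm can. A call with a number of a shift or a turn outside -1 to 1 is refused whole. A call with a gripper value outside its range is refused whole. "claw" is the closure, from -1 (fully open) to 1 (shut), set as the call begins (left out, the last holds). The fingers move at their own pace and stop on an object; "grip_force" is the grip in N (left out, the last holds). Time passes only in rows, so rows that repeat a pose let the fingers close. It gives the time, the measured TCP pose, the force and the opening at its end, in the units of the state.
- monitor.observe(): the state, without advancing time (a new reading comes with each control period).
- viewer.capture(name): name is "scene" or "top" or "wrist"; returns (picture, depth): 400x640x3 uint8, red, green, blue; 400x640 float32, mm along the optical axis (not along the pixel's ray), 0 where there is no reading.
- viewer.calibration(name): a dict with "mtx" (3x3 intrinsics, pixels), "distortion" ([k1, k2, p1, p2, k3] as OpenCV has them; the pictures are not rectified), "view" (4x4, takes a point from world to camera coordinates). Camera axes: x right, y down, z forward; pixel columns grow to the right and rows downward; lengths in mm; the calibration is good to about 2 mm. A picture is of the moment at which its call begins: read the wrist's pose just before it. calibration takes no time and is no camera call; for the wrist camera it gives the pose at the moment of the call.
- ticket.close_job(): hands the job in, once; it reports no verdict.
Trained networks look in the newest picture that a camera, given by its name, has taken for a name from the list of things; names that differ only in an ending like _2 or _b are one class to them, and where a whole thing is asked for, a point or a joint stands for the part that bears it (a point fixed in the world has none). Each returns a list of dicts, best first, with "score" (0 to 1); they miss things now and then, are a little off and sometimes report something else, mostly with a low value. They report only what shows in the picture. A call takes as long as a camera call.
- outline_of(camera, target): "mask" (400x640 bool, what is visible of it) and "xy" ([column, row] in pixels, amid what is visible of it).
- mark_of(camera, target): "xy" ([column, row] in pixels: a listed point, or the origin of a listed thing).
The state is a dict: "t": time; "joints": joint angles; "joint_velocities": joint speeds; "tau": joint torques, N m; "position": TCP position; "ee_rot": TCP orientation; "contact_force": force on the tool from outside, world axes, zero at the start; "ft_torque": the same for the moment, N m; "opening": opening from 0.0 (shut) to 1.0 (fully open).
Only numpy, scipy, OpenCV 4.12 (cv2) and the standard library are available. Lean on these libraries where they do the work, as an engineer would, in place of code of your own. Each camera call takes 0.05 s, during which the arm holds its last target. There are 200 camera calls.

TASK

Take the short brass air jet out of the bench air outlet: slide the coupling's sprung sleeve down until the jet is released and pops up, pressing no harder than needed, then draw the jet straight out so that the sleeve snaps forward again. Never wrench the jet against its lock. Stand the jet gently, fully home and upright, in the free hole of the wooden rack, leaving the other jets and the tools where they are.

Things in the scene. Friction and masses are not known exactly. Their poses are not given: they have to be found in the camera images.
- outlet: Bench air outlet, fixed: aluminium block 80 mm (x) by 125 mm (y), its top 24 mm above this origin, let into the bench more or less deep (origin 4 mm below to 6 mm above the table). Origin on the coupling's vertical axis, z up; the coupling stands on the block there. A blanked second outlet (dark stub 26 mm across, 16 mm high) stands 62 mm away along +y. The block runs from -40 to +85 mm along y.
- jet_mid (a point): Centre, half-way up, of the loose brass air jet plugged upright in the coupling, z along its axis: 46 mm long, 70 g. From 4 to 23 mm above this point a knurled round head 20 mm across; below that a shank 14 mm across, its foot 23 mm below this point. Plugged in, the point is 57.5 mm above the outlet's origin; the foot leaves the coupling after 23 mm of rise. It then draws out with under 8 N.
- rack: Fixed wooden rack block, 50 mm (its x) by 140 mm (its y) by 36 mm high, three blind holes from above in a row along its y at -45, 0 and +45 mm. Origin at the centre of its underside. The two holes at 0 and +45 mm hold other brass jets.
- rack_hole0 (a point): Centre of the mouth of the rack's free hole (at -45 mm along the rack's y, 36 mm above the table): 17 mm across, 31 mm deep, mouth chamfered 2 mm. The jet hangs in it by its head: fully home the underside of the head rests on the rack's top and jet_mid is 4 mm below this point.
- jet_b: Other jet standing in the rack's middle hole, with a tapered nose that stands 34 mm above the rack; origin at its foot. Leave it there.
- jet_c: Other jet standing in the rack's hole at +45 mm, with a flat fan-shaped head that stands 30 mm above the rack; origin at its foot. Leave it there.
- punch_a: Loose square steel chasing punch, 120 mm long, 8 mm thick, lying along x between outlet and rack; origin at its underside. Leave alone.
- punch_b: Loose square steel chasing punch, 110 mm long, 8 mm thick, lying across, beyond outlet and rack; origin at its underside. Leave alone.
- goblet: Loose brass cup, 70 mm across, 80 mm high, standing beyond outlet and rack; origin at its underside. Leave alone.
- hammer: Loose hammer lying on the robot's right; leave alone.
- lock_rim (a point): Centre of the dark lock ring's top, inside the sleeve: 36 mm above coupling_foot when forward, 29 mm at its hard stop. The sleeve, after 0 to 5 mm of idle play (1 N, unlike each time), takes it along against a spring: 3 N at first, 8 N at the stop. The lock lets go just before the stop; a valve spring (4 N) lifts the jet 5 mm; its foot keeps the ring 5 mm down until drawn out. Stop at 10 to 12 N.
- coupling_foot (a point): Coupling's axis at the block's top. Round it the knurled steel sleeve: flange 42 mm across, above it a neck 28 mm across, 10 mm high; the ledge between, 7 mm wide all round, starts 17 to 25 mm above this point, unlike each time. Pinch the neck or rest the fingertips on the ledge and push straight down. The coupling stands in a stiff bush: over 16 N of push sinks it 0.5 mm: too much.

How it is judged:
By the outcome, as a careful person would: the job done as asked, in the order asked, and still so for the second after the job is handed in, with the robot touching nothing.
It also fails if it takes over 54 s, if anything falls off the work surface, if the arm or the gripper's body presses on something with over 40 N, if the wrist force passes 120 N, or if a joint passes its speed limit or range.

## Working session

There is one attempt and no reset: what is moved stays moved. The work goes in short steps, Python scripts to look and compute and a tool call to move; the robot and the scene stay as the last step left them, time stands still between calls to the robot, and variables do not carry over. Pictures are saved under pics/ and viewed, about 8 in all and at most 12, crops included, and the job is handed in when it is done.

Besides the shell and the picture viewer there is one more tool, called as a command line: name --argument value ..., lists and objects as JSON in quotes. step_arm: Moves the arm, as the interface text tells. Its arguments: {"type":"object","properties":{"moves":{"type":"array"},"claw":{"type":"number"},"grip_force":{"type":"number"}},"required":["moves"]}

```bash
mkdir -p pics; cat > h.py <<'E'
import numpy as np,cv2
from cell import monitor,viewer,ticket,outline_of,mark_of,env
def cal(n):
    c=viewer.calibration(n);return np.array(c['mtx'],float),np.array(c['distortion'],float),np.array(c['view'],float)
def ray(n,xy,C=None):
    K,D,V=C or cal(n);u=cv2.undistortPoints(np.array([[xy]],float),K,D)[0,0]
    R,t=V[:3,:3],V[:3,3];return -R.T@t, R.T@np.array([u[0],u[1],1.])
def atz(n,xy,z,C=None):
    o,d=ray(n,xy,C);return o+d*(z-o[2])/d[2]
def atd(n,xy,dep,C=None):
    o,d=ray(n,xy,C);return o+d*dep
def save(img,f,crop=None,s=1):
    if crop: a,b,c,d=crop; img=img[b:d,a:c]
    cv2.imwrite('pics/'+f,cv2.resize(img[:,:,::-1],None,fx=s,fy=s,interpolation=cv2.INTER_CUBIC))
E
python3 - <<'E'
from h import *
np.set_printoptions(precision=1,suppress=True)
print(env.hold_point_z, monitor.observe())
ims=[]
for n in('scene','top'):
    im,d=viewer.capture(n);ims.append(im);C=cal(n)
    print(n,ray(n,(320,200),C))
    for t in('jet_mid','lock_rim','coupling_foot','outlet','rack_hole0','rack','jet_b','jet_c','punch_a','punch_b','goblet','hammer'):
        for r in mark_of(n,t)[:2]:
            x,y=r['xy'];dd=d[int(np.clip(round(y),0,399)),int(np.clip(round(x),0,639))]
            print(t,round(r['score'],2),np.array(r['xy']),atd(n,r['xy'],dd,C), {z:atz(n,r['xy'],z,C)[:2] for z in(0,36)})
save(np.vstack(ims),'a.png',s=.74)
E
```

```text
18.700000000000003 {'t': 0.0, 'joints': array([64.1,  8.6, 82.4,  0. , 89. , -7.7]), 'joint_velocities': array([ 0.,  0., -0.,  0., -0., -0.]), 'tau': array([ -0. , -71.3, -57.1,  -0. ,   0. ,   0. ]), 'position': array([180.1, 545.8, 230.7]), 'ee_rot': array([-180. ,    0.1,   71.7]), 'contact_force': array([-0.5, -0.8,  0.2]), 'ft_torque': array([ 0., -0.,  0.]), 'opening': 0.9972042217207212}
scene (array([1107. , -263.9,  731.6]), array([-0.7,  0.3, -0.7]))
jet_mid 0.66 [179.5 212.6] [ 352.4 -303.9   20.2] {0: array([ 331., -305.]), 36: array([ 369.2, -303. ])}
jet_mid 0.43 [414.7 211.7] [594.7 148.2  66.3] {0: array([543.7, 189.3]), 36: array([571.4, 167. ])}
lock_rim 0.78 [414.8 213.2] [592.4 151.   58.4] {0: array([547.8, 187. ]), 36: array([575.3, 164.8])}
coupling_foot 0.71 [407.1 221.6] [593.3 134.7  40.4] {0: array([563.3, 158. ]), 36: array([590. , 137.2])}
coupling_foot 0.63 [415.6 209.5] [591.4 152.1  68. ] {0: array([538.5, 194.8]), 36: array([566.5, 172.2])}
outlet 0.7 [273.  260.4] [ 565.2 -154.8   23.5] {0: array([ 547.2, -151.1]), 36: array([ 574.8, -156.7])}
outle
[... 2679 characters left out ...]
72 [305.7 204.1] [533.    5.8   7.2] {0: array([534.1,   6. ]), 36: array([528.5,   4.9])}
punch_a 0.66 [242.2 181.2] [576.6 141.4  51.3] {0: array([588. , 152.1]), 36: array([580. , 144.6])}
punch_b 0.72 [305.7 204.1] [533.    5.8   7.2] {0: array([534.1,   6. ]), 36: array([528.5,   4.9])}
punch_b 0.66 [242.2 181.2] [576.6 141.4  51.3] {0: array([588. , 152.1]), 36: array([580. , 144.6])}
goblet 0.79 [270.1 117.7] [740.4  90.4   4.9] {0: array([742.4,  91.1]), 36: array([727.6,  86.2])}
goblet 0.38 [305.5 205.4] [530.4   6.3   4.4] {0: array([531.1,   6.4]), 36: array([525.6,   5.3])}
hammer 0.71 [443.6 295.2] [ 330.6 -290.7   24.1] {0: array([ 328.2, -299. ]), 36: array([ 331.7, -286.6])}
```

View pics/a.png

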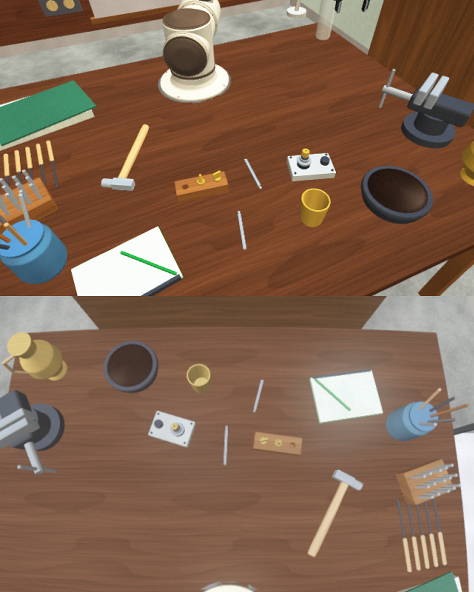

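The pictures show the outlet in the top view at about pixel (240,180), with the jet in its coupling and the dark stub to its left. The rack is at about (375,200). Next I'll bring the wrist camera over the outlet.

```bash
cat >> h.py <<'E'
from scipy.spatial.transform import Rotation as Ro
def pose():
    s=monitor.observe();return np.array(s['position']),Ro.from_euler('xyz',s['ee_rot'],degrees=True)
def rel(p,rpy,frm=None):
    P,R=frm or pose(); T=Ro.from_euler('xyz',rpy,degrees=True)
    return np.round(R.inv().apply(np.array(p)-P)/300,4),np.round((R.inv()*T).as_rotvec()/(np.pi/4),4)
E
python3 - <<'E'
from h import *
np.set_printoptions(precision=2,suppress=True)
P,R=pose();K,D,V=cal('wrist');c=-V[:3,:3].T@V[:3,3]
print('cam in tool',R.inv().apply(c-P),'axis',R.inv().apply(V[2,:3]), 'camx',R.inv().apply(V[0,:3]),K)
# block/rack orientation from top depth
im,d=viewer.capture('top');C=cal('top');K,D,V=C
vv,uu=np.mgrid[0:400,0:640];u=cv2.undistortPoints(np.stack([uu,vv],-1).reshape(-1,1,2).astype(float),K,D).reshape(400,640,2)
W=(np.dstack([u,np.ones((400,640))])*d[...,None]-V[:3,3])@V[:3,:3]
for nm,(x,y) in dict(outlet=(575,150),rack=(535,-145)).items():
    m=(abs(W[...,0]-x)<110)&(abs(W[...,1]-y)<100)&(W[...,2]>14)&(d>0)
    n,l,st,_=cv2.connectedComponentsWithStats(m.astype(np.uint8));k=1+np.argmax(st[1:,4]);q=W[l==k]
    print(nm,len(q),cv2.minAreaRect(q[:,:2].astype(np.float32)),np.percentile(q[:,2],[10,50,90,99]))
# candidate joints yaw
for yaw in(71.7,90,45,0):
    print(yaw,rel([575,142,280],[180,0,yaw]))
E
```

```text
cam in tool [  -0.14  -71.5  -143.2 ] axis [0.   0.28 0.96] camx [ 1.  0. -0.] [[350.46   0.   325.89]
 [  0.   350.46 208.18]
 [  0.     0.     1.  ]]
outlet 1889 ((588.8099365234375, 171.11184692382812), (125.2900619506836, 79.89301300048828), 73.00425720214844) [20.9  23.15 44.11 80.38]
rack 1493 ((540.9533081054688, -147.02915954589844), (138.63429260253906, 51.22328567504883), 81.99775695800781) [32.45 34.96 39.79 65.18]
71.7 (array([-0.87,  1.67, -0.16]), array([-0.,  0.,  0.]))
90 (array([-0.87,  1.67, -0.16]), array([-0.  ,  0.  , -0.41]))
45 (array([-0.87,  1.67, -0.16]), array([0.  , 0.  , 0.59]))
0 (array([-0.87,  1.67, -0.16]), array([0.  , 0.  , 1.59]))
```

step_arm --moves '[{"dx": -0.45, "dy": 0.85, "dz": 0, "az": 0.985}, {"dx": -0.45, "dy": 0.85, "dz": 0, "az": 0.985}, {"dx": -0.45, "dy": 0.85, "dz": 0, "az": 0.985}, {"dx": -0.45, "dy": 0.85, "dz": 0, "az": 0.985}, {"dx": -0.45, "dy": 0.85, "dz": 0, "az": 0.985}, {"dx": -0.45, "dy": 0.85, "dz": 0, "az": 0.985}]'

```text
validation failed for argument at $.mo...
```

```bash
python3 -c "
from h import *
print(pose()[0],monitor.observe()['ee_rot'],rel([579,146,230],[180,0,-17]))"
```

```text
[180.23262043 545.97902128 231.26070076] [-1.79999781e+02  7.59164732e-03  7.17340786e+01] (array([-0.8495,  1.6801,  0.0043]), array([1.0000e-04, 1.0000e-04, 1.9719e+00]))
```

step_arm --moves '[{"dx": -0.45, "dy": 0.85, "dz": 0, "ax": 0, "ay": 0, "az": 0.985}, {"dx": -0.45, "dy": 0.85, "dz": 0, "ax": 0, "ay": 0, "az": 0.985}, {"dx": -0.45, "dy": 0.85, "dz": 0, "ax": 0, "ay": 0, "az": 0.985}, {"dx": -0.45, "dy": 0.85, "dz": 0, "ax": 0, "ay": 0, "az": 0.985}, {"dx": -0.45, "dy": 0.85, "dz": 0, "ax": 0, "ay": 0, "az": 0.985}, {"dx": -0.45, "dy": 0.85, "dz": 0, "ax": 0, "ay": 0, "az": 0.985}]'

```text
t: 2.1
position: [381.6, 336.1, 231.3]
ee_rot: [180.0, -0.0, 27.2]
contact_force: [0.2, 0.5, 0.3]
opening: 1.002
```

```bash
python3 -c "
from h import *
print(pose()[0],monitor.observe()['ee_rot'],rel([579,146,230],[180,0,-17]))"
```

```text
[381.60099458 336.12190753 231.28347216] [ 1.79976973e+02 -1.30937687e-03  2.71986109e+01] (array([0.2956, 0.8644, 0.0046]), array([ 5.000e-04, -2.000e-04,  9.822e-01]))
```

step_arm --moves '[{"dx": 0.296, "dy": 0.864, "dz": 0, "ax": 0, "ay": 0, "az": 0.982}, {"dx": 0.296, "dy": 0.864, "dz": 0, "ax": 0, "ay": 0, "az": 0.982}, {"dx": 0.296, "dy": 0.864, "dz": 0, "ax": 0, "ay": 0, "az": 0.982}, {"dx": 0.296, "dy": 0.864, "dz": 0, "ax": 0, "ay": 0, "az": 0.982}, {"dx": 0.296, "dy": 0.864, "dz": 0, "ax": 0, "ay": 0, "az": 0.982}, {"dx": 0.296, "dy": 0.864, "dz": 0, "ax": 0, "ay": 0, "az": 0.982}]'

```text
t: 2.85
position: [578.7, 148.4, 230.8]
ee_rot: [180.0, 0.0, -16.8]
contact_force: [-0.1, 0.7, -0.0]
opening: 0.999
```

```bash
python3 - <<'E'
from h import *
np.set_printoptions(precision=2,suppress=True)
C=cal('wrist');im,d=viewer.capture('wrist')
print(pose()[0],monitor.observe()['ee_rot'])
for t in('jet_mid','lock_rim','coupling_foot','outlet'):
    for r in mark_of('wrist',t)[:2]: print(t,r['score'],np.array(r['xy']))
np.savez('w1.npz',im=im,d=d,K=C[0],D=C[1],V=C[2]);save(im,'b.png',s=1.25)
K,D,V=C
vv,uu=np.mgrid[0:400,0:640];u=cv2.undistortPoints(np.stack([uu,vv],-1).reshape(-1,1,2).astype(float),K,D).reshape(400,640,2)
W=(np.dstack([u,np.ones((400,640))])*d[...,None]-V[:3,3])@V[:3,:3]
near=(np.hypot(W[...,0]-579,W[...,1]-146)<110)&(d>0)
h,e=np.histogram(W[near][:,2],bins=np.arange(-5,100,1.));print([(int(a),int(b)) for a,b in zip(e,h) if b>60])
q=W[near&(W[...,2]>12)];print(cv2.minAreaRect(q[:,:2].astype(np.float32)))
q=W[near&(W[...,2]>12)&(W[...,2]<30)];print(cv2.minAreaRect(q[:,:2].astype(np.float32)))
q=W[near&(W[...,2]>72)];print('head',q[:,:2].mean(0),cv2.minEnclosingCircle(q[q[:,2]>q[:,2].max()-3][:,:2].astype(np.float32)))
E
```

```text
[577.93 149.31 231.04] [180.     0.05 -16.69]
jet_mid 0.77 [331.6 183.9]
lock_rim 0.65 [327.5 183.6]
coupling_foot 0.96 [329.9 178.6]
outlet 0.88 [330.  169.9]
[(-2, 354), (-1, 4317), (0, 10467), (1, 6035), (2, 763), (21, 77), (22, 511), (23, 2419), (24, 3436), (25, 1168), (26, 145), (27, 72), (39, 219), (40, 273), (41, 83), (43, 63), (44, 245), (45, 308), (46, 63), (55, 74), (80, 181), (81, 137)]
((586.3338623046875, 173.8553924560547), (124.78942108154297, 149.98643493652344), 72.9652328491211)
((589.5286254882812, 172.75680541992188), (124.89519500732422, 80.29837799072266), 72.55523681640625)
head [581.06 157.67] ((583.095703125, 163.6088104248047), 32.95505905151367)
```

View pics/b.png

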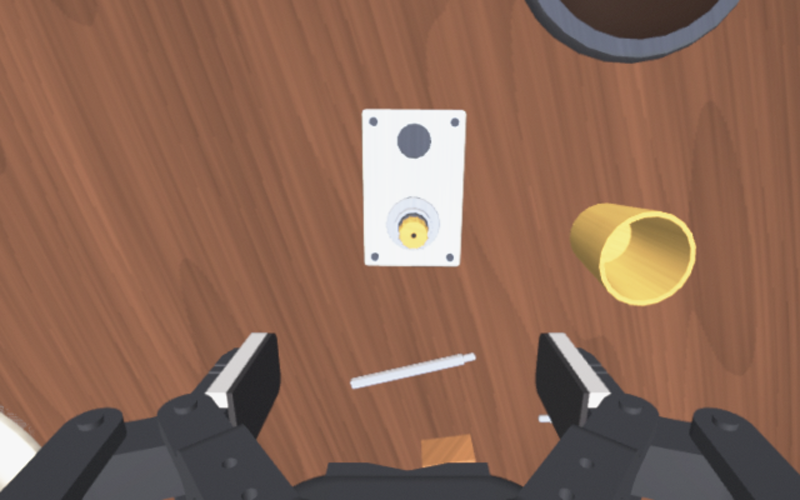

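The picture shows the outlet block squared to the tool, with the head top at about (413,236), the stub at (414,141) and the sleeve ring round (413,222). The heights fit an outlet origin near z = 0: block 24, ledge about 44.5, neck top 55, head top 80.5. I'll refine the axis next.

```bash
python3 - <<'E'
from h import *
np.set_printoptions(precision=2,suppress=True)
z=np.load('w1.npz');C=(z['K'],z['D'],z['V']);d=z['d'];K,D,V=C
vv,uu=np.mgrid[0:400,0:640];u=cv2.undistortPoints(np.stack([uu,vv],-1).reshape(-1,1,2).astype(float),K,D).reshape(400,640,2)
W=(np.dstack([u,np.ones((400,640))])*d[...,None]-V[:3,3])@V[:3,:3]
near=(np.hypot(W[...,0]-582,W[...,1]-151)<30)&(d>0)
for a,b in((78,84),(43,46),(52,56)):
    m=near&(W[...,2]>a)&(W[...,2]<b);q=W[m][:,:2].astype(np.float32)
    print(a,len(q),q.mean(0),cv2.minEnclosingCircle(q),np.median(W[m][:,2]), uu[m].mean(),vv[m].mean())
m=(d>0)&(np.hypot(W[...,0]-601,W[...,1]-211)<25)&(W[...,2]>37);q=W[m][:,:2].astype(np.float32)
print('stub',len(q),q.mean(0),cv2.minEnclosingCircle(q),np.median(W[m][:,2]))
for p,h in(((331.6,183.9),57.5),((329.9,178.6),24),((327.5,183.6),60),((330.6,188.6),80.5)): print(atz('',p,h,C))
E
```

```text
78 405 [582.87 151.14] ((582.6461791992188, 150.5853271484375), 10.344036102294922) 80.83229841352177 330.116049382716 187.69382716049384
43 616 [583.77 154.34] ((582.7646484375, 150.89157104492188), 20.918607711791992) 45.002440895833 329.6818181818182 175.75
52 154 [584.39 156.66] ((582.8260498046875, 150.99862670898438), 13.644283294677734) 54.96980398751691 329.6948051948052 175.32467532467533
stub 621 [601.2  210.26] ((601.1414184570312, 210.13174438476562), 12.969245910644531) 40.10823460239851
[583.91 149.    57.5 ]
[582.19 147.6   24.  ]
[580.52 150.88  60.  ]
[583.03 150.22  80.5 ]
```

```bash
python3 -c "
from h import *
print(rel([582.8,150.8,97],[180,0,-17.2]),pose()[0])"
```

```text
(array([ 0.0159, -0.0078,  0.4488]), array([-0.0003, -0.0004,  0.0123])) [577.50690401 149.89848494 231.64286734]
```

step_arm --moves '[{"dx": 0.016, "dy": -0.008, "dz": 0.2, "ax": 0, "ay": 0, "az": 0.012}, {"dx": 0.016, "dy": -0.008, "dz": 0.4, "ax": 0, "ay": 0, "az": 0.012}, {"dx": 0.016, "dy": -0.008, "dz": 0.449, "ax": 0, "ay": 0, "az": 0.012}, {"dx": 0.016, "dy": -0.008, "dz": 0.449, "ax": 0, "ay": 0, "az": 0.012}, {"dx": 0.016, "dy": -0.008, "dz": 0.449, "ax": 0, "ay": 0, "az": 0.012}, {"dx": 0.016, "dy": -0.008, "dz": 0.449, "ax": 0, "ay": 0, "az": 0.012}]' --claw 0.2 --grip_force 20

```text
t: 3.85
position: [584.3, 149.7, 98.6]
ee_rot: [-179.9, -0.1, -17.3]
contact_force: [1.8, 1.0, 0.5]
opening: 0.398
```

```bash
python3 - <<'E'
from h import *
np.set_printoptions(precision=2,suppress=True)
s=monitor.observe();print(s['position'],s['ee_rot'],s['opening'],s['contact_force'])
C=cal('wrist');im,d=viewer.capture('wrist');np.savez('w2.npz',im=im,d=d,K=C[0],D=C[1],V=C[2]);save(im,'c.png',s=1.25)
print([monitor.observe()['position'] for _ in range(2)],rel([582.8,150.8,97],[180,0,-17.2]))
E
```

```text
[584.32 149.73  98.55] [-179.94   -0.15  -17.31] 0.3977035735184863 [1.75 1.03 0.49]
[array([584.13, 149.65,  98.16]), array([584.13, 149.65,  98.16])] (array([-0.01, -0.  ,  0.  ]), array([-0., -0., -0.]))
```

View pics/c.png

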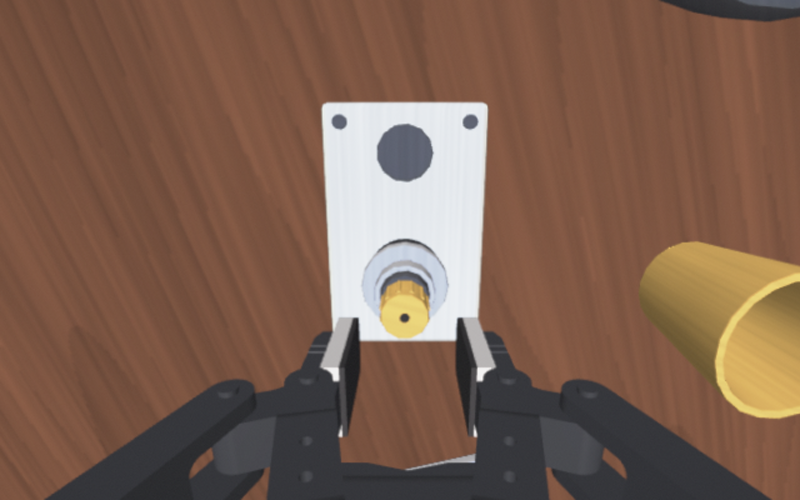

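The fingertips at columns 358 and 457 have their mid at 407.5. The head is at (404.5,318), so it lies about 1 mm to the tool's -x.

```bash
python3 - <<'E'
from h import *
np.set_printoptions(precision=3,suppress=True)
z=np.load('w2.npz');C=(z['K'],z['D'],z['V']);d=z['d'];K,D,V=C
vv,uu=np.mgrid[0:400,0:640];u=cv2.undistortPoints(np.stack([uu,vv],-1).reshape(-1,1,2).astype(float),K,D).reshape(400,640,2)
W=(np.dstack([u,np.ones((400,640))])*d[...,None]-V[:3,3])@V[:3,:3]
near=(np.hypot(W[...,0]-583,W[...,1]-151)<24)&(d>0)
for a,b in((79,84),(43,47),(53,57)):
    m=near&(W[...,2]>a)&(W[...,2]<b);q=W[m][:,:2].astype(np.float32)
    print(a,len(q),cv2.minEnclosingCircle(q),np.median(W[m][:,2]))
print(monitor.observe()['position'],rel([582.6,150.6,97],[180,0,-17.2]))
E
```

```text
79 1108 ((582.9345703125, 150.9777069091797), 10.177691459655762) 80.75128922899216
43 1496 ((583.015625, 150.92239379882812), 20.87041473388672) 45.042445774501005
53 474 ((582.9216918945312, 151.06451416015625), 13.957477569580078) 55.10047361170532
[584.125 149.646  98.157] (array([-0.006, -0.002,  0.004]), array([-0.001, -0.003, -0.003]))
```

step_arm --moves '[{"dx": -0.005, "dy": -0.003, "dz": 0.0, "ax": 0, "ay": 0, "az": 0}, {"dx": -0.005, "dy": -0.003, "dz": 0.08, "ax": 0, "ay": 0, "az": 0}, {"dx": -0.005, "dy": -0.003, "dz": 0.15, "ax": 0, "ay": 0, "az": 0}, {"dx": -0.005, "dy": -0.003, "dz": 0.16, "ax": 0, "ay": 0, "az": 0}, {"dx": -0.005, "dy": -0.003, "dz": 0.16, "ax": 0, "ay": 0, "az": 0}, {"dx": -0.005, "dy": -0.003, "dz": 0.16, "ax": 0, "ay": 0, "az": 0}]'

```text
t: 4.65
position: [582.8, 150.9, 49.6]
ee_rot: [-180.0, -0.1, -17.3]
contact_force: [-0.4, 0.5, 0.1]
opening: 0.399
```

```bash
python3 - <<'E'
from h import *
np.set_printoptions(precision=2,suppress=True)
im,d=viewer.capture('wrist');save(im,'d.png',crop=(220,140,420,400),s=2)
for i in range(2):
    viewer.capture('wrist');s=monitor.observe();print(s['position'],s['ee_rot'],s['contact_force'],s['ft_torque'])
E
```

```text
[582.68 150.89  49.37] [-179.98   -0.06  -17.32] [-0.87 -0.48  0.04] [-0.01 -0.08  0.01]
[582.62 150.89  49.23] [-179.99   -0.05  -17.32] [-0.37 -0.17  0.72] [-0.    0.05  0.02]
```

View pics/d.png

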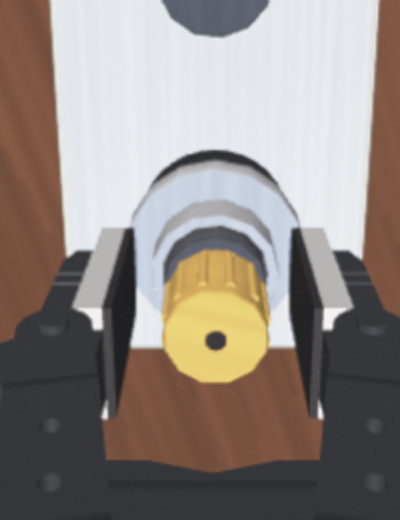

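step_arm --moves '[{"dx": 0, "dy": 0, "dz": 0.005, "ax": 0, "ay": 0, "az": 0}, {"dx": 0, "dy": 0, "dz": 0.01, "ax": 0, "ay": 0, "az": 0}, {"dx": 0, "dy": 0, "dz": 0.015, "ax": 0, "ay": 0, "az": 0}, {"dx": 0, "dy": 0, "dz": 0.02, "ax": 0, "ay": 0, "az": 0}, {"dx": 0, "dy": 0, "dz": 0.025, "ax": 0, "ay": 0, "az": 0}, {"dx": 0, "dy": 0, "dz": 0.028, "ax": 0, "ay": 0, "az": 0}, {"dx": 0, "dy": 0, "dz": 0.028, "ax": 0, "ay": 0, "az": 0}]'

```text
t: 5.68
position: [582.4, 150.9, 40.3]
ee_rot: [180.0, -0.0, -17.3]
contact_force: [-0.7, -0.2, 3.1]
opening: 0.399
```

step_arm --moves '[{"dx": 0, "dy": 0, "dz": 0.003, "ax": 0, "ay": 0, "az": 0}, {"dx": 0, "dy": 0, "dz": 0.003, "ax": 0, "ay": 0, "az": 0}]'

```text
t: 5.92
position: [582.4, 150.9, 39.4]
ee_rot: [180.0, -0.0, -17.3]
contact_force: [-1.6, -1.2, 3.5]
opening: 0.404
```

step_arm --moves '[{"dx": 0, "dy": 0, "dz": 0.003, "ax": 0, "ay": 0, "az": 0}, {"dx": 0, "dy": 0, "dz": 0.006, "ax": 0, "ay": 0, "az": 0}, {"dx": 0, "dy": 0, "dz": 0.006, "ax": 0, "ay": 0, "az": 0}]'

```text
t: 6.3
position: [582.4, 150.8, 37.5]
ee_rot: [180.0, -0.0, -17.3]
contact_force: [-1.9, -0.1, 5.2]
opening: 0.403
```

step_arm --moves '[{"dx": 0, "dy": 0, "dz": 0.003, "ax": 0, "ay": 0, "az": 0}, {"dx": 0, "dy": 0, "dz": 0.003, "ax": 0, "ay": 0, "az": 0}]'

```text
t: 6.55
position: [582.4, 150.9, 36.7]
ee_rot: [180.0, -0.0, -17.3]
contact_force: [-2.0, -0.3, 6.9]
opening: 0.398
```

```bash
cat > head.py <<'E'
from h import *
np.set_printoptions(precision=2,suppress=True)
def look():
    K,D,V=C=cal('wrist');im,d=viewer.capture('wrist')
    vv,uu=np.mgrid[0:400,0:640];u=cv2.undistortPoints(np.stack([uu,vv],-1).reshape(-1,1,2).astype(float),K,D).reshape(400,640,2)
    return im,d,(np.dstack([u,np.ones((400,640))])*d[...,None]-V[:3,3])@V[:3,:3]
if __name__=='__main__':
    im,d,W=look();s=monitor.observe()
    m=(np.hypot(W[...,0]-582.9,W[...,1]-151)<8)&(W[...,2]>74)
    print('head top',np.median(W[m][:,2]),m.sum(),s['position'],s['contact_force'],s['t'])
E
python3 head.py
```

```text
head top 80.95153069494197 1588 [582.39 150.87  36.72] [-2.45 -0.48  6.8 ] 6.6
```

step_arm --moves '[{"dx": 0, "dy": 0, "dz": 0.002, "ax": 0, "ay": 0, "az": 0}, {"dx": 0, "dy": 0, "dz": 0.002, "ax": 0, "ay": 0, "az": 0}]'

```text
t: 6.85
position: [582.4, 150.9, 36.1]
ee_rot: [180.0, -0.0, -17.3]
contact_force: [-2.9, -0.8, 6.9]
opening: 0.406
```

```bash
python3 head.py
```

```text
head top 81.1277182994322 1587 [582.38 150.84  36.17] [-2.68 -0.79  6.59] 6.9
```

step_arm --moves '[{"dx": 0, "dy": 0, "dz": 0.002, "ax": 0, "ay": 0, "az": 0}, {"dx": 0, "dy": 0, "dz": 0.002, "ax": 0, "ay": 0, "az": 0}]'

```text
t: 7.15
position: [582.4, 150.9, 35.5]
ee_rot: [180.0, -0.0, -17.3]
contact_force: [-2.4, -0.5, 6.0]
opening: 0.403
```

step_arm --moves '[{"dx": 0, "dy": 0, "dz": 0.002, "ax": 0, "ay": 0, "az": 0}, {"dx": 0, "dy": 0, "dz": 0.002, "ax": 0, "ay": 0, "az": 0}]'

```text
t: 7.4
position: [582.4, 150.9, 35.0]
ee_rot: [180.0, -0.0, -17.3]
contact_force: [-3.3, 0.1, 7.9]
opening: 0.401
```

```bash
python3 head.py
```

```text
head top 85.22527575258044 1714 [582.42 150.88  35.04] [-3.02 -0.45  7.49] 7.45
```

step_arm --moves '[{"dx": 0, "dy": 0, "dz": -0.02, "ax": 0, "ay": 0, "az": 0}, {"dx": 0.0015, "dy": 0, "dz": -0.06, "ax": 0, "ay": 0, "az": 0}, {"dx": 0.0015, "dy": 0, "dz": -0.085, "ax": 0, "ay": 0, "az": 0}, {"dx": 0.0015, "dy": 0, "dz": -0.085, "ax": 0, "ay": 0, "az": 0}, {"dx": 0.0015, "dy": 0, "dz": -0.085, "ax": 0, "ay": 0, "az": 0}]'

```text
t: 8.07
position: [582.6, 150.7, 60.1]
ee_rot: [180.0, 0.0, -17.3]
contact_force: [-0.2, -1.2, 1.0]
opening: 0.399
```

```bash
python3 head.py;python3 - <<'E'
from head import *
im,d,W=look();save(im,'e.png',crop=(220,140,420,400),s=2)
near=(np.hypot(W[...,0]-582.9,W[...,1]-151)<24)&(d>0)
for a,b in((80,88),(34,47),(47,58)):
    m=near&(W[...,2]>a)&(W[...,2]<b);q=W[m][:,:2].astype(np.float32)
    if len(q):print(a,len(q),cv2.minEnclosingCircle(q),np.median(W[m][:,2]))
print(rel([582.95,151,60],[180,0,-17.2]))
E
```

```text
head top 85.2282569031635 1200 [582.59 150.7   59.97] [-0.32 -0.12  0.31] 8.125
80 2561 ((583.9303588867188, 154.30970764160156), 22.6778507232666) 84.97110336914331
34 2515 ((583.1068115234375, 150.89443969726562), 21.02233123779297) 37.48832952471137
47 1152 ((582.99853515625, 150.9585418701172), 13.780264854431152) 53.73416045512889
(array([ 0., -0., -0.]), array([ 0.,  0., -0.]))
```

View pics/e.png

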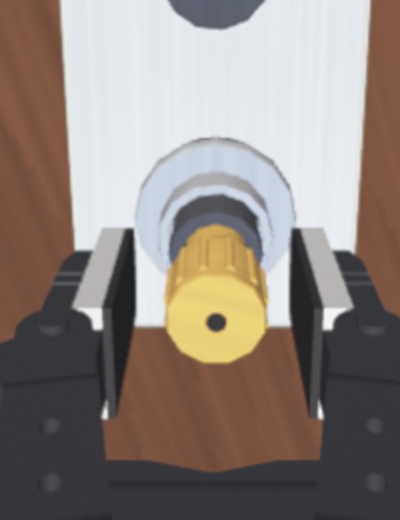

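The jet has popped up to z = 85.2 and the sleeve stays down. Now I'll grip the head.

step_arm --moves '[{"dx": 0.001, "dy": -0.001, "dz": 0, "ax": 0, "ay": 0, "az": 0}, {"dx": 0.001, "dy": -0.001, "dz": 0, "ax": 0, "ay": 0, "az": 0}, {"dx": 0.001, "dy": -0.001, "dz": 0, "ax": 0, "ay": 0, "az": 0}, {"dx": 0.001, "dy": -0.001, "dz": 0, "ax": 0, "ay": 0, "az": 0}, {"dx": 0.001, "dy": -0.001, "dz": 0, "ax": 0, "ay": 0, "az": 0}, {"dx": 0.001, "dy": -0.001, "dz": 0, "ax": 0, "ay": 0, "az": 0}]' --claw 1 --grip_force 35

```text
t: 8.93
position: [583.1, 150.9, 60.2]
ee_rot: [180.0, 0.0, -17.3]
contact_force: [-0.1, -0.2, -2.5]
opening: 0.218
```

```bash
python3 head.py
```

```text
head top 85.27931374259936 1210 [583.09 150.89  60.2 ] [ 0.44 -0.54 -2.8 ] 8.975
```

step_arm --moves '[{"dx": 0, "dy": 0, "dz": -0.01, "ax": 0, "ay": 0, "az": 0}, {"dx": 0, "dy": 0, "dz": -0.023, "ax": 0, "ay": 0, "az": 0}, {"dx": 0, "dy": 0, "dz": -0.037, "ax": 0, "ay": 0, "az": 0}, {"dx": 0, "dy": 0, "dz": -0.05, "ax": 0, "ay": 0, "az": 0}, {"dx": 0, "dy": 0, "dz": -0.065, "ax": 0, "ay": 0, "az": 0}, {"dx": 0, "dy": 0, "dz": -0.08, "ax": 0, "ay": 0, "az": 0}, {"dx": 0, "dy": 0, "dz": -0.1, "ax": 0, "ay": 0, "az": 0}, {"dx": 0, "dy": 0, "dz": -0.2, "ax": 0, "ay": 0, "az": 0}, {"dx": 0, "dy": 0, "dz": -0.3, "ax": 0, "ay": 0, "az": 0}, {"dx": 0, "dy": 0, "dz": -0.3, "ax": 0, "ay": 0, "az": 0}]'

```text
t: 10.22
position: [584.1, 151.1, 152.9]
ee_rot: [-179.9, -0.2, -17.3]
contact_force: [0.5, 0.5, -0.5]
opening: 0.218
```

```bash
python3 - <<'E'
from head import *
im,d,W=look();save(im,'f.png',crop=(170,100,470,400),s=2)
near=(np.hypot(W[...,0]-582.9,W[...,1]-151)<24)&(d>0)
h,e=np.histogram(W[near][:,2],bins=np.arange(20,190,2.));print([(int(a),int(b)) for a,b in zip(e,h) if b>50])
s=monitor.observe();print(s['position'],s['contact_force'],s['opening'],s['t'])
for r in mark_of('top','rack_hole0')[:2]: print(r['score'],r['xy'])
print(rel([535,-190,150],[180,0,-8]))
E
```

```text
[(22, 180), (24, 378), (38, 96), (40, 76), (42, 817), (44, 319), (46, 103), (50, 60), (52, 257), (54, 118), (56, 63), (58, 136), (60, 202), (138, 97), (140, 66), (148, 52), (156, 60), (158, 71), (160, 150), (162, 221), (164, 228), (166, 225), (168, 270), (170, 237), (172, 255), (174, 305), (176, 1126), (178, 1059), (180, 243), (182, 172), (184, 146), (186, 152)]
[583.49 150.97 151.23] [ 0.4   0.11 -2.  ] 0.2194735326633205 10.275
0.72 [396.3, 201.2]
0.27 [373.3, 202.3]
(array([0.19, 1.13, 0.  ]), array([ 0.  , -0.  , -0.21]))
```

View pics/f.png

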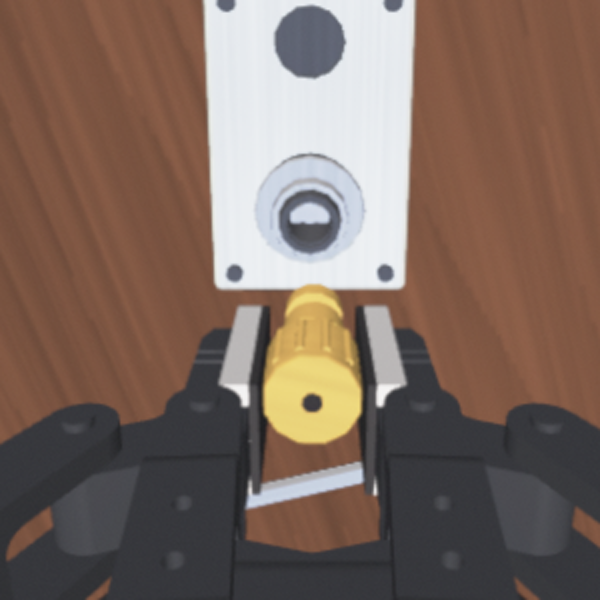

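The picture shows the jet held upright. The coupling is empty and the sleeve is forward (lock ring at z about 60 = 24 + 36, crop pixel (310,215)). Next is the rack.

step_arm --moves '[{"dx": 0.1, "dy": 0.2, "dz": 0, "ax": 0, "ay": 0, "az": -0.1}, {"dx": 0.15, "dy": 0.35, "dz": 0, "ax": 0, "ay": 0, "az": -0.2}, {"dx": 0.17, "dy": 0.5, "dz": 0, "ax": 0, "ay": 0, "az": -0.208}, {"dx": 0.19, "dy": 0.65, "dz": 0, "ax": 0, "ay": 0, "az": -0.208}, {"dx": 0.19, "dy": 0.8, "dz": 0, "ax": 0, "ay": 0, "az": -0.208}, {"dx": 0.19, "dy": 0.95, "dz": 0, "ax": 0, "ay": 0, "az": -0.208}, {"dx": 0.19, "dy": 1.0, "dz": 0, "ax": 0, "ay": 0, "az": -0.208}, {"dx": 0.19, "dy": 1.0, "dz": 0, "ax": 0, "ay": 0, "az": -0.208}]'

```text
t: 11.32
position: [547.9, -152.8, 149.6]
ee_rot: [-180.0, 0.1, -8.0]
contact_force: [0.4, 1.3, -0.4]
opening: 0.215
```

```bash
python3 -c "
from h import *
print(pose()[0],rel([535,-191,150],[180,0,-8]))"
```

```text
[ 547.8757427  -152.79841288  149.62477384] (array([-0.0247,  0.1321, -0.0013]), array([-0.0004,  0.0014, -0.001 ]))
```

step_arm --moves '[{"dx": -0.012, "dy": 0.07, "dz": 0, "ax": 0, "ay": 0, "az": 0}, {"dx": -0.025, "dy": 0.132, "dz": 0, "ax": 0, "ay": 0, "az": 0}, {"dx": -0.025, "dy": 0.132, "dz": 0, "ax": 0, "ay": 0, "az": 0}, {"dx": -0.025, "dy": 0.132, "dz": 0, "ax": 0, "ay": 0, "az": 0}, {"dx": -0.025, "dy": 0.132, "dz": 0, "ax": 0, "ay": 0, "az": 0}]'

```text
t: 11.95
position: [535.5, -190.0, 150.3]
ee_rot: [-180.0, -0.0, -7.9]
contact_force: [0.1, 0.7, -0.6]
opening: 0.218
```

```bash
python3 - <<'E'
from head import *
C=cal('wrist');im,d,W=look();save(im,'g.png',crop=(120,40,520,340),s=2)
np.savez('w3.npz',im=im,d=d,W=W)
s=monitor.observe();print(s['position'],s['ee_rot'],s['contact_force'],s['opening'],s['t'])
for r in mark_of('wrist','rack_hole0')[:2]: print(r['score'],r['xy'],atz('',r['xy'],36,C))
m=(d>0)&(abs(W[...,2]-36)<4)&(abs(W[...,0]-540)<60)&(abs(W[...,1]+147)<100)
q=W[m];print(len(q),np.median(q[:,2]),cv2.minAreaRect(q[:,:2].astype(np.float32)))
# hole: region of low depth in rack
hm=(d>0)&(W[...,2]<33)&(np.hypot(W[...,0]-535,W[...,1]+191)<16);print(hm.sum())
E
```

```text
[ 535.51 -190.13  150.33] [-180.     -0.     -7.93] [-0.57  0.31 -0.75] 0.21684488267964902 12.0
0.56 [322.9, 207.5] [ 532.57 -193.08   36.  ]
0.16 [133.3, 325.4] [ 354.82 -275.65   36.  ]
11574 36.59482084959737 ((540.0191040039062, -146.96148681640625), (140.7708282470703, 50.16228103637695), 81.80118560791016)
352
```

View pics/g.png

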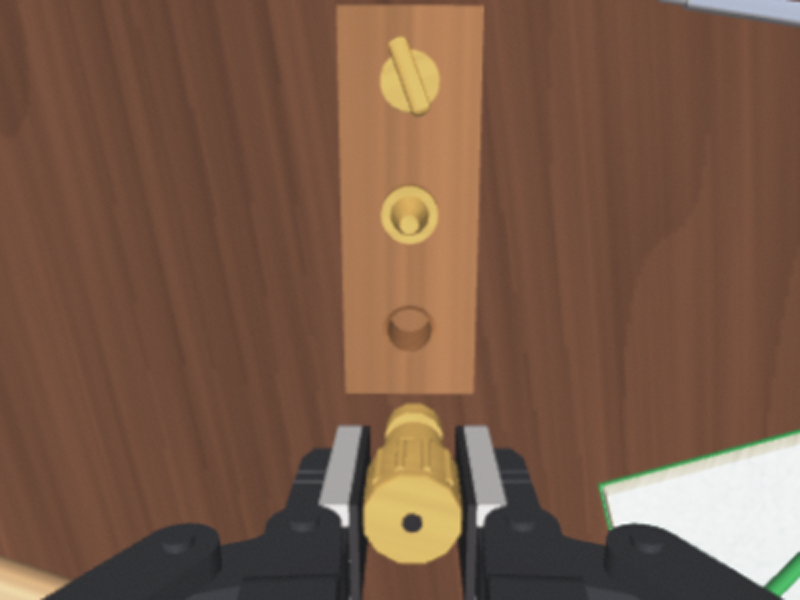

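```bash
python3 - <<'E'
from head import *
C=cal('wrist')
z=np.load('w3.npz');W=z['W'];d=z['d'];im=z['im']
for p in((409.5,328.5),(387,328.5),(432,328.5),(409.5,305),(409.5,352)): print('mouth',atz('',(p[0]/2+120-.25,p[1]/2+40-.25),36,C))
m=(d>0)&(np.hypot(W[...,0]-535.5,W[...,1]+190.1)<10)&(W[...,2]>172)
t=np.median(W[m][:,2]);q=W[m&(abs(W[...,2]-t)<1.5)];print('head',t,cv2.minEnclosingCircle(q[:,:2].astype(np.float32)),len(q))
print(atz('',(412/2+120,522/2+40),t,C),pose()[0])
K,D,V=C
# dark mouth blob in rectified rack-top view, 5px/mm round the hole
g=np.mgrid[-20:20:.2,-20:20:.2];P=np.stack([533.6+g[1],-191.5+g[0],np.full(g[0].shape,36.)],-1).reshape(-1,3)
uv,_=cv2.projectPoints(P,cv2.Rodrigues(V[:3,:3])[0],V[:3,3],K,D);uv=uv.reshape(200,200,2).astype(np.float32)
r=cv2.remap(im,uv[...,0],uv[...,1],cv2.INTER_CUBIC);save(r[::-1],'h.png',s=3)
E
```

```text
mouth [ 534.13 -190.66   36.  ]
mouth [ 525.63 -189.47   36.  ]
mouth [ 542.63 -191.85   36.  ]
mouth [ 535.41 -181.53   36.  ]
mouth [ 532.82 -199.96   36.  ]
head 175.37810581009373 ((535.4829711914062, -190.07192993164062), 9.971482276916504) 1744
[ 535.33 -190.34  175.38] [ 535.47 -190.19  150.31]
```

View pics/h.png

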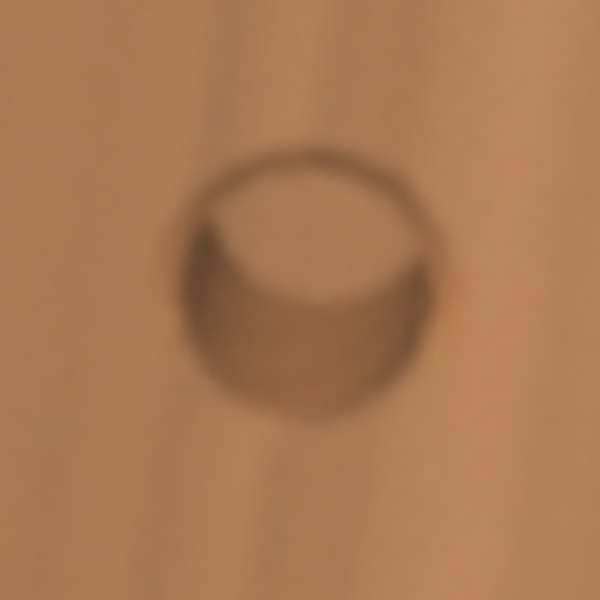

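The rectified mouth is centred at about (534.2,-190.5); the depth rectangle gives (533.6,-191.5). My current grip reaches 6 mm below the underside of the head, so the fingertips would hit the rack before the jet is home. I won't drop the jet in. I'll stand it briefly on clear bench and take it again higher up the head.

```bash
python3 - <<'E'
from head import *
z=np.load('w3.npz');W=z['W'];d=z['d']
for c in((465,-140),(455,-110),(465,-90)):
    m=(d>0)&(np.hypot(W[...,0]-c[0],W[...,1]-c[1])<42)&(W[...,2]<100)
    print(c,m.sum(),np.percentile(W[m][:,2],[1,50,99,100]))
print(rel([463,-140,50],[180,0,-8]))
E
```

```text
(465, -140) 8005 [-1.    0.62  2.24  3.1 ]
(455, -110) 8572 [-1.01  0.63  2.3   3.43]
(465, -90) 9071 [-1.09  0.63  2.35  3.43]
(array([-0.26, -0.13,  0.33]), array([0., 0., 0.]))
```

step_arm --moves '[{"dx": -0.13, "dy": -0.06, "dz": 0, "ax": 0, "ay": 0, "az": 0}, {"dx": -0.26, "dy": -0.13, "dz": 0.05, "ax": 0, "ay": 0, "az": 0}, {"dx": -0.26, "dy": -0.13, "dz": 0.2, "ax": 0, "ay": 0, "az": 0}, {"dx": -0.26, "dy": -0.13, "dz": 0.33, "ax": 0, "ay": 0, "az": 0}, {"dx": -0.26, "dy": -0.13, "dz": 0.39, "ax": 0, "ay": 0, "az": 0}, {"dx": -0.26, "dy": -0.13, "dz": 0.41, "ax": 0, "ay": 0, "az": 0}, {"dx": -0.26, "dy": -0.13, "dz": 0.415, "ax": 0, "ay": 0, "az": 0}, {"dx": -0.26, "dy": -0.13, "dz": 0.415, "ax": 0, "ay": 0, "az": 0}, {"dx": -0.26, "dy": -0.13, "dz": 0.415, "ax": 0, "ay": 0, "az": 0}]'

```text
t: 13.18
position: [463.8, -141.4, 26.5]
ee_rot: [180.0, -0.1, -8.0]
contact_force: [0.6, -0.3, -0.4]
opening: 0.219
```

step_arm --moves '[{"dx": 0, "dy": 0, "dz": 0.005, "ax": 0, "ay": 0, "az": 0}, {"dx": 0, "dy": 0, "dz": 0.01, "ax": 0, "ay": 0, "az": 0}, {"dx": 0, "dy": 0, "dz": 0.01, "ax": 0, "ay": 0, "az": 0}]'

```text
t: 13.55
position: [463.4, -141.2, 22.7]
ee_rot: [180.0, 0.0, -8.0]
contact_force: [0.6, 0.2, -0.9]
opening: 0.221
```

step_arm --moves '[{"dx": 0, "dy": 0, "dz": 0.003, "ax": 0, "ay": 0, "az": 0}, {"dx": 0, "dy": 0, "dz": 0.003, "ax": 0, "ay": 0, "az": 0}]'

```text
t: 13.8
position: [463.4, -141.2, 21.8]
ee_rot: [180.0, 0.0, -8.0]
contact_force: [0.0, 1.1, -0.3]
opening: 0.22
```

step_arm --moves '[{"dx": 0, "dy": 0, "dz": 0.002, "ax": 0, "ay": 0, "az": 0}, {"dx": 0, "dy": 0, "dz": 0.002, "ax": 0, "ay": 0, "az": 0}]'

```text
t: 14.05
position: [463.5, -141.3, 21.4]
ee_rot: [180.0, -0.0, -8.0]
contact_force: [0.9, 0.4, 1.4]
opening: 0.217
```

step_arm --moves '[{"dx": 0, "dy": 0, "dz": 0.001, "ax": 0, "ay": 0, "az": 0}, {"dx": 0, "dy": 0, "dz": 0.001, "ax": 0, "ay": 0, "az": 0}]'

```text
t: 14.3
position: [463.6, -141.3, 21.3]
ee_rot: [180.0, -0.0, -8.0]
contact_force: [-1.6, -0.0, 7.0]
opening: 0.217
```

step_arm --moves '[{"dx": 0, "dy": 0, "dz": -0.001, "ax": 0, "ay": 0, "az": 0}, {"dx": 0, "dy": 0, "dz": -0.001, "ax": 0, "ay": 0, "az": 0}]'

```text
t: 14.55
position: [463.6, -141.3, 21.4]
ee_rot: [180.0, -0.0, -8.0]
contact_force: [0.0, 0.1, 1.6]
opening: 0.218
```

step_arm --moves '[{"dx": 0, "dy": 0, "dz": 0, "ax": 0, "ay": 0, "az": 0}, {"dx": 0, "dy": 0, "dz": 0, "ax": 0, "ay": 0, "az": 0}, {"dx": 0, "dy": 0, "dz": 0, "ax": 0, "ay": 0, "az": 0}]' --claw 0.3

```text
t: 14.92
position: [463.4, -141.2, 21.2]
ee_rot: [180.0, 0.0, -8.0]
contact_force: [-0.8, 0.3, 0.2]
opening: 0.35
```

```bash
python3 - <<'E'
from head import *
im,d,W=look();save(im,'i.png',crop=(220,140,420,400),s=1.5)
s=monitor.observe();p=s['position'];print(p,s['contact_force'],s['opening'],s['t'])
m=(d>0)&(np.hypot(W[...,0]-p[0],W[...,1]-p[1])<11)&(W[...,2]>40)
t=np.median(W[m][:,2]);q=W[m&(abs(W[...,2]-t)<1.5)];print('head',t,cv2.minEnclosingCircle(q[:,:2].astype(np.float32)),len(q))
E
```

```text
[ 463.44 -141.19   21.25] [ 0.82 -0.63 -0.17] 0.3490263265475678 14.975
head 46.58817367261182 ((463.3670349121094, -140.80474853515625), 10.187232971191406) 1758
```

View pics/i.png

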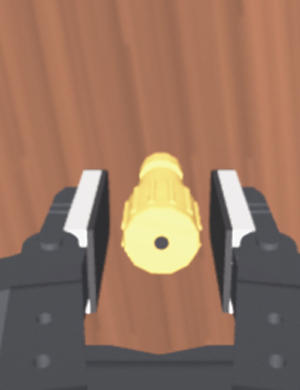

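The jet stands upright between the fingers, its head top at crop (161,242). I'll regrip 9 mm higher.

step_arm --moves '[{"dx": 0, "dy": -0.001, "dz": -0.015, "ax": 0, "ay": 0, "az": 0}, {"dx": 0, "dy": -0.001, "dz": -0.031, "ax": 0, "ay": 0, "az": 0}, {"dx": 0, "dy": -0.001, "dz": -0.031, "ax": 0, "ay": 0, "az": 0}, {"dx": 0, "dy": -0.001, "dz": -0.031, "ax": 0, "ay": 0, "az": 0}]'

```text
t: 15.48
position: [463.5, -140.9, 30.6]
ee_rot: [180.0, -0.0, -8.0]
contact_force: [-0.7, -0.4, 0.9]
opening: 0.351
```

step_arm --moves '[{"dx": 0, "dy": 0, "dz": 0, "ax": 0, "ay": 0, "az": 0}, {"dx": 0, "dy": 0, "dz": 0, "ax": 0, "ay": 0, "az": 0}, {"dx": 0, "dy": 0, "dz": 0, "ax": 0, "ay": 0, "az": 0}, {"dx": 0, "dy": 0, "dz": 0, "ax": 0, "ay": 0, "az": 0}, {"dx": 0, "dy": 0, "dz": 0, "ax": 0, "ay": 0, "az": 0}]' --claw 1 --grip_force 30

```text
t: 16.1
position: [463.5, -140.9, 30.6]
ee_rot: [180.0, 0.0, -8.0]
contact_force: [-1.5, 0.8, 2.8]
opening: 0.219
```

step_arm --moves '[{"dx": 0, "dy": 0, "dz": -0.01, "ax": 0, "ay": 0, "az": 0}, {"dx": 0, "dy": 0, "dz": -0.1, "ax": 0, "ay": 0, "az": 0}, {"dx": 0, "dy": 0, "dz": -0.25, "ax": 0, "ay": 0, "az": 0}, {"dx": 0, "dy": 0, "dz": -0.33, "ax": 0, "ay": 0, "az": 0}, {"dx": 0, "dy": 0, "dz": -0.33, "ax": 0, "ay": 0, "az": 0}, {"dx": 0, "dy": 0, "dz": -0.33, "ax": 0, "ay": 0, "az": 0}]'

```text
t: 16.85
position: [463.2, -140.7, 128.7]
ee_rot: [-180.0, 0.1, -8.0]
contact_force: [-0.8, 0.1, 0.1]
opening: 0.225
```

```bash
python3 - <<'E'
from head import *
im,d,W=look();save(im,'j.png',crop=(220,140,420,400),s=1.5)
s=monitor.observe();p=s['position'];print(p,s['contact_force'],s['opening'],s['t'])
m=(d>0)&(np.hypot(W[...,0]-p[0],W[...,1]-p[1])<11)&(W[...,2]>135)
t=np.median(W[m][:,2]);q=W[m&(abs(W[...,2]-t)<1.5)];print('head',t,cv2.minEnclosingCircle(q[:,:2].astype(np.float32)),len(q))
print(rel([534.0,-190.9,90],[180,0,-8]))
E
```

```text
[ 463.06 -140.69  128.51] [-0.21 -0.11 -1.49] 0.21909911614847016 16.9
head 144.91329880603536 ((462.94378662109375, -141.38522338867188), 10.581544876098633) 1483
(array([0.26, 0.13, 0.13]), array([-0.,  0.,  0.]))
```

step_arm --moves '[{"dx": 0.13, "dy": 0.06, "dz": 0, "ax": 0, "ay": 0, "az": 0}, {"dx": 0.26, "dy": 0.13, "dz": 0, "ax": 0, "ay": 0, "az": 0}, {"dx": 0.26, "dy": 0.13, "dz": 0, "ax": 0, "ay": 0, "az": 0}, {"dx": 0.26, "dy": 0.13, "dz": 0.0, "ax": 0, "ay": 0, "az": 0}, {"dx": 0.26, "dy": 0.13, "dz": 0.1, "ax": 0, "ay": 0, "az": 0}, {"dx": 0.26, "dy": 0.13, "dz": 0.17, "ax": 0, "ay": 0, "az": 0}, {"dx": 0.26, "dy": 0.13, "dz": 0.17, "ax": 0, "ay": 0, "az": 0}, {"dx": 0.26, "dy": 0.13, "dz": 0.17, "ax": 0, "ay": 0, "az": 0}]'

```text
t: 17.9
position: [535.4, -190.2, 79.6]
ee_rot: [180.0, -0.0, -7.9]
contact_force: [0.2, -0.1, -0.1]
opening: 0.216
```

```bash
python3 - <<'E'
from head import *
viewer.capture('wrist')
im,d,W=look();save(im,'k.png',crop=(220,100,420,380),s=2)
s=monitor.observe();p=s['position'];print(p,s['ee_rot'],s['contact_force'],s['opening'],s['t'])
m=(d>0)&(np.hypot(W[...,0]-p[0],W[...,1]-p[1])<11)&(W[...,2]>p[2]+12)
t=np.median(W[m][:,2]);q=W[m&(abs(W[...,2]-t)<1.5)];print('head',t,cv2.minEnclosingCircle(q[:,:2].astype(np.float32)),len(q))
m=(d>0)&(abs(W[...,2]-36)<4)&(abs(W[...,0]-540)<60)&(abs(W[...,1]+147)<100)
q=W[m];print(len(q),np.median(q[:,2]),cv2.minAreaRect(q[:,:2].astype(np.float32)))
print(rel([533.9,-190.9,70],[180,0,-8]))
E
```

```text
[ 535.67 -190.39   79.74] [179.97  -0.08  -7.95] [-0.43 -0.6  -1.61] 0.2155397369694539 18.0
head 96.05528288704365 ((535.1085205078125, -191.14013671875), 10.908425331115723) 1485
19163 36.60755172604805 ((540.8033447265625, -142.15249633789062), (131.1136932373047, 50.2944450378418), 81.79402923583984)
(array([-0.01,  0.  ,  0.03]), array([ 0., -0.,  0.]))
```

View pics/k.png

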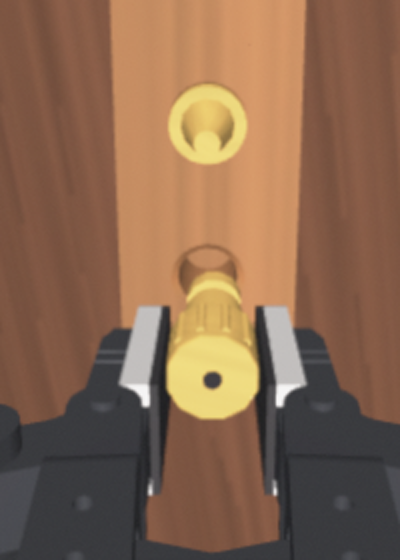

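step_arm --moves '[{"dx": -0.006, "dy": 0.0025, "dz": 0, "ax": 0, "ay": 0, "az": 0}, {"dx": -0.006, "dy": 0.0025, "dz": 0.01, "ax": 0, "ay": 0, "az": 0}, {"dx": -0.006, "dy": 0.0025, "dz": 0.03, "ax": 0, "ay": 0, "az": 0}, {"dx": -0.006, "dy": 0.0025, "dz": 0.04, "ax": 0, "ay": 0, "az": 0}, {"dx": -0.006, "dy": 0.0025, "dz": 0.05, "ax": 0, "ay": 0, "az": 0}, {"dx": -0.006, "dy": 0.0025, "dz": 0.06, "ax": 0, "ay": 0, "az": 0}, {"dx": -0.006, "dy": 0.0025, "dz": 0.065, "ax": 0, "ay": 0, "az": 0}, {"dx": -0.006, "dy": 0.0025, "dz": 0.065, "ax": 0, "ay": 0, "az": 0}]'

```text
t: 19.0
position: [533.5, -190.8, 59.1]
ee_rot: [180.0, 0.0, -8.0]
contact_force: [-0.4, -0.3, -0.2]
opening: 0.218
```

step_arm --moves '[{"dx": 0, "dy": 0, "dz": 0.01, "ax": 0, "ay": 0, "az": 0}, {"dx": 0, "dy": 0, "dz": 0.02, "ax": 0, "ay": 0, "az": 0}, {"dx": 0, "dy": 0, "dz": 0.02, "ax": 0, "ay": 0, "az": 0}]'

```text
t: 19.38
position: [533.3, -190.8, 52.8]
ee_rot: [-180.0, 0.0, -8.0]
contact_force: [-0.3, 0.3, -0.6]
opening: 0.221
```

step_arm --moves '[{"dx": 0.001, "dy": 0, "dz": 0.01, "ax": 0, "ay": 0, "az": 0}, {"dx": 0.001, "dy": 0, "dz": 0.02, "ax": 0, "ay": 0, "az": 0}, {"dx": 0.001, "dy": 0, "dz": 0.03, "ax": 0, "ay": 0, "az": 0}, {"dx": 0.001, "dy": 0, "dz": 0.036, "ax": 0, "ay": 0, "az": 0}, {"dx": 0.001, "dy": 0, "dz": 0.036, "ax": 0, "ay": 0, "az": 0}]'

```text
t: 20.0
position: [533.7, -190.9, 42.2]
ee_rot: [180.0, 0.0, -8.0]
contact_force: [-0.3, -0.6, 0.2]
opening: 0.217
```

step_arm --moves '[{"dx": 0, "dy": 0, "dz": 0.004, "ax": 0, "ay": 0, "az": 0}, {"dx": 0, "dy": 0, "dz": 0.004, "ax": 0, "ay": 0, "az": 0}]'

```text
t: 20.25
position: [533.8, -190.9, 41.1]
ee_rot: [180.0, 0.0, -8.0]
contact_force: [-0.2, 0.8, -1.1]
opening: 0.219
```

step_arm --moves '[{"dx": 0, "dy": 0, "dz": 0.002, "ax": 0, "ay": 0, "az": 0}, {"dx": 0, "dy": 0, "dz": 0.002, "ax": 0, "ay": 0, "az": 0}]'

```text
t: 20.5
position: [533.8, -190.9, 40.5]
ee_rot: [180.0, 0.0, -8.0]
contact_force: [0.0, -0.6, -0.7]
opening: 0.221
```

step_arm --moves '[{"dx": 0, "dy": 0, "dz": 0.002, "ax": 0, "ay": 0, "az": 0}, {"dx": 0, "dy": 0, "dz": 0.002, "ax": 0, "ay": 0, "az": 0}]'

```text
t: 20.75
position: [533.8, -190.9, 39.9]
ee_rot: [180.0, 0.0, -8.0]
contact_force: [0.2, -0.5, -0.4]
opening: 0.212
```

step_arm --moves '[{"dx": 0, "dy": 0, "dz": 0.0015, "ax": 0, "ay": 0, "az": 0}, {"dx": 0, "dy": 0, "dz": 0.0015, "ax": 0, "ay": 0, "az": 0}]'

```text
t: 21.0
position: [533.8, -190.9, 39.7]
ee_rot: [180.0, -0.0, -8.0]
contact_force: [-1.2, 0.7, 2.4]
opening: 0.216
```

step_arm --moves '[{"dx": 0, "dy": 0, "dz": 0, "ax": 0, "ay": 0, "az": 0}, {"dx": 0, "dy": 0, "dz": 0, "ax": 0, "ay": 0, "az": 0}, {"dx": 0, "dy": 0, "dz": 0, "ax": 0, "ay": 0, "az": 0}, {"dx": 0, "dy": 0, "dz": 0, "ax": 0, "ay": 0, "az": 0}]' --claw 0.3

```text
t: 21.5
position: [533.8, -190.9, 39.4]
ee_rot: [180.0, 0.0, -8.0]
contact_force: [-0.1, -0.0, 0.6]
opening: 0.349
```

step_arm --moves '[{"dx": 0, "dy": 0, "dz": -0.03, "ax": 0, "ay": 0, "az": 0}, {"dx": 0, "dy": 0, "dz": -0.1, "ax": 0, "ay": 0, "az": 0}, {"dx": 0, "dy": 0, "dz": -0.25, "ax": 0, "ay": 0, "az": 0}, {"dx": 0, "dy": 0, "dz": -0.4, "ax": 0, "ay": 0, "az": 0}, {"dx": 0, "dy": 0, "dz": -0.4, "ax": 0, "ay": 0, "az": 0}, {"dx": 0, "dy": 0, "dz": -0.4, "ax": 0, "ay": 0, "az": 0}]'

```text
t: 22.25
position: [533.6, -190.7, 159.3]
ee_rot: [180.0, 0.0, -8.0]
contact_force: [-0.2, -0.4, -0.9]
opening: 0.351
```

```bash
python3 - <<'E'
from head import *
C=cal('wrist');im,d,W=look();a=im[40:340,120:520]
s=monitor.observe();p=s['position'];print(p,s['contact_force'],s['opening'],s['t'])
m=(d>0)&(np.hypot(W[...,0]-533.8,W[...,1]+191)<13)&(W[...,2]>45)&(W[...,2]<90)
t=np.percentile(W[m][:,2],85);q=W[m&(abs(W[...,2]-t)<2)];print('head',t,cv2.minEnclosingCircle(q[:,:2].astype(np.float32)),len(q))
r=W[(d>0)&(abs(W[...,2]-36)<4)&(abs(W[...,0]-540)<60)&(abs(W[...,1]+147)<100)];print('rack top',np.median(r[:,2]))
save(a,'l.png',s=2)
E
```

```text
[ 533.41 -190.68  158.72] [-0.25 -0.47  0.13] 0.3533215411770026 22.3
head 56.19703295445865 ((533.434326171875, -191.12411499023438), 9.858302116394043) 512
rack top 36.61695043637252
```

View pics/l.png

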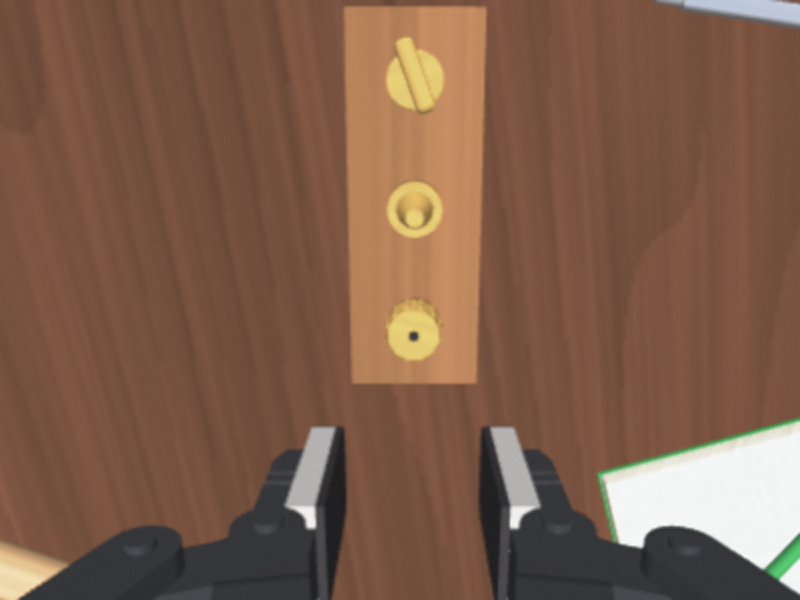

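The jet stands in the free hole, its head at crop (413,332). Its top is 19.6 mm above the measured rack top, against 19 mm expected when fully home, so it's home within the depth bias. The other jets haven't moved.

```bash
python3 -c "
from cell import ticket;print(ticket.close_job())"
```

```text
the job is handed in; nothing more can be done
None
```

The jet is out of the coupling and standing fully home and upright in the rack's free hole. I handed the job in at about 22 s, with the gripper clear of everything.

- **Release:** I pushed the sleeve's ledge straight down with both fingertips in small steps. I stopped when the jet popped up, its head top rising from z = 81 to 85. The highest force I read while pushing was about 8 N.
- **Draw-out:** I gripped the head and drew the jet straight up. The sleeve then snapped forward, with the lock ring measured at z ≈ 60 mm, which is its forward position.
- **Extra step:** My first grip was too low on the head, so the fingertips would have hit the rack before the jet was home. I set the jet on clear bench for a moment and took it again 9 mm higher. It touched down there with up to 7 N.
- **Placing:** I lowered it into the hole without noticeable side force until it seated at about 2.4 N, then released it.

**Last checks:** The head top sits 19.6 mm above the measured rack top (19 mm expected), within about 0.5 mm of the hole's centre. The neighbouring jets showed unmoved in the last picture. I did not look at the punches, goblet and hammer separately at the end. No check failed, though two estimates of the hole centre differed by about 1 mm, so I used the middle.

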